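# Fold out the mug hanger and hang up the mug

### The arm

A 6-joint arm with a two-finger parallel gripper is mounted at the origin on the work surface. World frame = base frame: x ahead of the robot, y to its left, z up, the work surface at z = 0. Lengths are in mm, angles in rad, forces in N, time in s.
With the tool pointing down it reaches from about 350 to 875 mm from the base axis. Payload 4.2 kg.
Tool frame: the origin (TCP) lies midway between the tips of the shut fingers; the grasp point (between the pads) lies 19 mm behind it; z points along the fingers, y is the line along which they close (so a half turn about z gives the same grasp; the last joint's range is limited). The gripper opens to 85 mm and grips with 20 to 120 N. Pads are 22 mm wide; open, the fingers measure 114 mm over their backs; the gripper's body (76 mm by 85 mm) begins 54 mm behind the grasp point. The pads swing forward as they close: fully open they stand 13 mm farther back than shut.
Start: joints at [1.469, 0.385, 0.008, 0, -1.194, -0.259], TCP at [220.606, 584.75, 231.312] pointing down, gripper open.
Joint ranges: [-3.14, 3.14], [-1.21, 2.06], [-1.07, 1.41], [-3.16, 2.05], [-2.99, -0.16], [-3.1, 3.1]. Speed limits (rad/s): [2.79, 2.79, 3.14, 3.14, 3.14, 3.14].

### API

Orientations are given as a unit quaternion [x, y, z, w].
In Python, from bench import arm gives the robot as it stands. The module is installed in compiled form; this text tells all that it offers.
- The arm moves only by the shell command python3 -m handwheel 'ROWS' [OPENING]. ROWS is JSON, a list of rows, each an object of numbers: "x", "y", "z": the shift along the world's x, y, z each as a share of 20 cm, from -1 to 1; "ax", "ay", "az": the turn, a rotation vector about the world's x, y, z each as a share of 90 degrees, from -1 to 1. In form: [{"x": .., "y": .., "z": .., "ax": .., "ay": .., "az": ..}, ...]. A call has exactly 8 rows; each row shifts and turns the commanded pose from where the row before left it; what a row does not reach is not made up. A row lasts 1/10 s, in which the tool goes at most 50 mm and 8.59 degrees, less where a joint would pass 70% of its speed; a pose out of reach is approached as far as the arm can. A call with a number of a shift or a turn outside -1 to 1 is refused whole. A call with a gripper value outside its range is refused whole. OPENING is the opening, from -1 (shut) to 1 (fully open), set as the call begins (- or left out, the last holds). The fingers move at their own pace and stop on an object; the grip force is fixed at half the most. Time passes only in rows, so rows that do not move let the fingers close, or fill a call up. It gives the time, the measured TCP pose, the force, the opening and the grip force at its end, in the units of the state.
- arm.read_state(): the state, without advancing time (a new reading comes with each control period).
- arm.get_image(name): name is "scene" or "side" or "wrist"; returns the picture (480x640x3 uint8, red, green, blue); there is no depth.
- arm.camera_params(name): a dict with "K" (3x3 intrinsics, pixels), "k1" (the pictures are not rectified: a ray, as slopes to the right and down, at radius r is drawn at 1 + k1 r^2 times it, then the intrinsics apply), "position" and "orientation" of the camera in the world. Camera axes: x right, y down, z forward; pixel columns grow to the right and rows downward; lengths in mm; the calibration is good to about 2 mm. A picture is of the moment at which its call begins: read the wrist's pose just before it. camera_params takes no time and is no camera call; for the wrist camera it gives the pose at the moment of the call.
- arm.job_done(): hands the job in; it is judged then, once.
The state is a dict: "clock": time; "joints": joint angles; "joint_vel": joint speeds; "joint_efforts": joint torques, N m; "position": TCP position; "ee_rot": TCP orientation; "contact_force": force on the tool from outside, world axes, zero at the start; "wrist_torque": the same for the moment, N m; "gripper_width": finger opening in mm; "grasp_force": force on a finger pad.
Only numpy, scipy, OpenCV 4.12 (cv2) and the standard library are available. Lean on these libraries where they do the work, as an engineer would, in place of code of your own. Each camera call takes 0.05 s, during which the arm holds its last target. There are 200 camera calls.

### The job

Swing the folded brass peg of the mug hanger out until it meets its stop, then hang the handled mug on that peg by its handle, so that it stays hanging there, still. Ease the mug's weight onto the peg and let it turn down gently to where it hangs before letting go, rather than dropping it to swing; leave everything else on the table where it is.

Things in the scene. Friction and masses are not known exactly. Their poses are not given: they have to be found in the camera images.
- hanger_peg (a joint): Hinge (rad) of the brass peg on the hanger stand, about the post's vertical axis. 0 = folded: the peg points along the stand's -x (towards the robot at stand yaw 0). Grows anticlockwise seen from above to a firm stop at 1.57, the peg then along the stand's -y. Starts at 0 to 0.5. Stays where it is left; about 1 N near the tip moves it.
- stand: Hanger stand, fixed to the table: wooden disc foot 140 mm across and 22 mm high, post 24 mm across, top at 213 mm. Origin at the foot's centre on the table; its yaw sets the directions of the peg at 0 and at the stop.
- peg_hinge (a point): Point on the post's axis at the peg's height (180 mm above the table); a brass collar 27 mm across and 28 mm high. The axes of this point and of the two other peg points turn with the peg: -x points outwards along the peg, z up.
- peg_seat (a point): Point on the peg's centreline where the mug is meant to hang: 72 mm out from the hinge axis, 12.7 mm above peg_hinge. The peg is a round brass rod 10 mm thick, rising outwards at 10 degrees to 105 mm out (18.5 mm above peg_hinge), then more steeply (34 degrees) to the tip.
- peg_tip (a point): Centre of the rod's rounded free end: 125 mm out from the hinge axis, 32 mm above peg_hinge.
- mug_center (a point): The white ceramic mug with a handle, the only thing with a handle: 64 mm across, 85 mm high, open top, wall 4 mm, about 0.2 kg. This point is on its axis, half-way up (42.5 mm). Own z along the axis to the mouth, own x towards the handle. Stands upright on the table.
- mug_loop (a point): Centre of the hole in the mug's handle: 45 mm from the mug's axis, 46 mm above its underside. Hole 26 mm wide (32 to 58 mm from the axis), 40 mm high (26 to 66), outer corners slanted; handle bar 8 mm thick. The peg goes through along the mug's own y. Hanging freely, the peg sits in the upper outer corner and the mug has turned about it about 58 degrees (1.0 rad), body down, mouth sideways.
- tumbler_center (a point): Glass tumbler without handle, bystander: 68 mm across, 85 mm high; point at mid-height.
- jar_center (a point): Clear jar with a wooden lid, bystander: 66 mm across, 90 mm high; point at mid-height.
- plant: Potted plant, bystander: white pot 100 mm across, 100 mm high, leaves to 170 mm. Origin under its centre.
- saucer: White saucer, bystander: 130 mm across, 16 mm high. Origin under its centre.
- coasters: Stack of cork coasters, bystander: 96 mm across, 24 mm high. Origin under its centre.
- shaker: Dark wooden pepper shaker, bystander: 44 mm across, 88 mm high. Origin under its centre.
Things that resemble listed ones, but are neither listed nor needed, are in the scene too. What is shaped like the part that bears mug_center but green or red is not meant. What is shaped like the stand but blue is not meant.

How it is judged (in metres and radians):
On the way, in this order (a step that is already met when the one before it is completed fails the run):
1. the peg is swung out to its stop (joint above 1.45) (value of joint hanger_peg above 1.45 rad), for 0.2 s.
2. the peg passes through the mug's handle (x of mug_loop in the frame of peg_seat between -0.045 and 0.055 m and y of mug_loop in the frame of peg_seat between -0.025 and 0.025 m and z of mug_loop in the frame of peg_seat between -0.035 and 0.03 m), for 0.2 s.
At the end, for the whole second after the job is handed in: The peg is at its stop (above 1.40 rad) and passes through the hole of the mug's handle (mug_loop in peg_seat's axes: x -45 to 55, y +-25, z -35 to 30 mm); the mug hangs on it at rest (over 0.8 N; under 60 mm/s, 1 rad/s), turned 0.7 to 1.6 rad from upright (all of step 2 and value of joint hanger_peg above 1.4 rad and contact force between mug and hanger_peg above 0.8 N and angle between mug_center's own z axis and vertical between 0.7 and 1.6 rad and linear speed of mug below 0.06 m/s and angular speed of mug below 1 rad/s); the robot touches nothing.
It fails at once if the mug swings or falls hard (turns faster than 8 rad/s) (angular speed of mug above 8 rad/s).
It fails at once if a bystander is moved more than 30 mm (distance of any of tumbler_center, jar_center, plant, saucer, coasters, shaker from where it was at the start of the episode above 0.03 m).
It also fails if it takes over 72 s, if anything falls off the work surface, if the arm or the gripper's body presses on something with over 40 N, if the wrist force passes 120 N, or if a joint passes its speed limit or range.

## Working session

There is one attempt and no reset: what is moved stays moved. The work goes in short steps, Python scripts to look and compute and a shell command to move; the robot and the scene stay as the last step left them, time stands still between calls to the robot, and variables do not carry over. Pictures are saved under pics/ and viewed, at most 10 in all, crops included, and the job is handed in when it is done.

```bash
mkdir -p pics
cat > h.py <<'E'
import numpy as np, cv2
from scipy.spatial.transform import Rotation as R
from bench import arm
def cam(n):
    p=arm.camera_params(n); return np.array(p["K"],float),p["k1"],np.array(p["position"],float),R.from_quat(p["orientation"])
def ray(c,u,v):
    K,k1,P,Q=c; d=np.array([(u-K[0,2])/K[0,0],(v-K[1,2])/K[1,1]]); s=d.copy()
    for _ in range(30): s=d/(1+k1*(s@s))
    return Q.apply([s[0],s[1],1])
def atz(c,u,v,z):
    r=ray(c,u,v); return c[2]+r*(z-c[2][2])/r[2]
def proj(c,X):
    K,k1,P,Q=c; q=Q.inv().apply(np.array(X,float)-P); s=q[:2]/q[2]; s=s*(1+k1*(s@s)); return K[0,0]*s[0]+K[0,2],K[1,1]*s[1]+K[1,2]
def snap(n,f):
    c=cam(n); im=arm.get_image(n)[:,:,::-1].copy(); cv2.imwrite("pics/"+f,im); return c,im
def tri(c1,p1,c2,p2):
    a,b=ray(c1,*p1),ray(c2,*p2); s=np.linalg.lstsq(np.c_[a,-b],c2[2]-c1[2],rcond=None)[0]
    A,B=c1[2]+a*s[0],c2[2]+b*s[1]; return (A+B)/2,np.linalg.norm(A-B)
E
python3 - <<'E'
from h import *
for n in("scene","side","wrist"):
    c,_=snap(n,n+"0.png"); print(n,c[0].round(1).tolist(),c[1],c[2].round(),c[3].as_matrix().round(2).tolist())
print(arm.read_state())
E
```

```text
scene [[558.4, 0.0, 321.6], [0.0, 558.4, 240.7], [0.0, 0.0, 1.0]] -0.03900218017893333 [1211.  182. 1111.] [[-0.33, 0.76, -0.56], [0.94, 0.28, -0.19], [0.01, -0.59, -0.81]]
side [[448.5, 0.0, 318.7], [0.0, 448.5, 240.3], [0.0, 0.0, 1.0]] 0.028972608803855177 [ 199. -543.  838.] [[0.82, -0.41, 0.38], [-0.56, -0.63, 0.54], [0.02, -0.66, -0.75]]
wrist [[386.0, 0.0, 320.7], [0.0, 386.0, 241.8], [0.0, 0.0, 1.0]] 0.005964875818555449 [284. 562. 372.] [[-0.35, -0.9, -0.25], [-0.94, 0.34, 0.09], [0.0, 0.27, -0.96]]
{'clock': 0.15, 'joints': array([ 1.46858882e+00,  3.85396351e-01,  6.95560122e-03, -3.46478050e-04,
       -1.19400628e+00, -2.58619238e-01]), 'joint_vel': array([-0.00137155, -0.0030801 ,  0.00237471,  0.00069111, -0.00015487,
       -0.00103548]), 'joint_efforts': array([-2.99432386e-04, -3.92676938e+01,  1.88582629e+01,  4.18863639e+00,
       -3.39176026e-03, -4.38281134e-06]), 'position': array([220.47647036, 584.35761738, 230.46998906]), 'ee_rot': array([ 9.83757792e-01, -1.79499025e-01, -9.60598573e-05,  8.35411217e-04]), 'contact_force': array([0.66732209, 0.19700251, 0.38610602]), 'wrist_torque': array([-0.02171369, -0.00667046, -0.01127318]), 'grasp_force': 0.0, 'gripper_width': 85.55760589398773}
```

View pics/scene0.png

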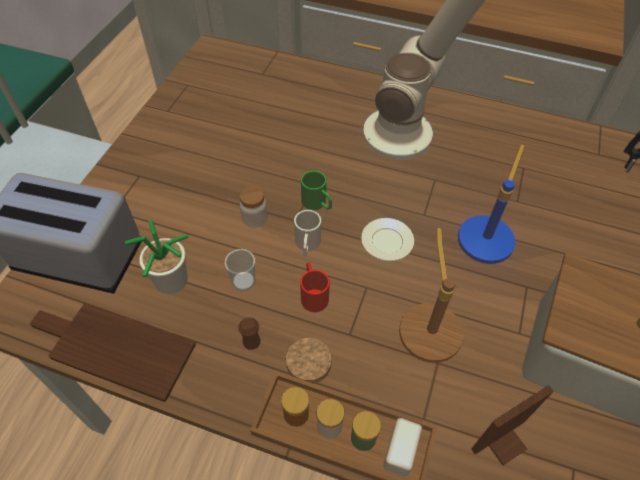

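View pics/side0.png

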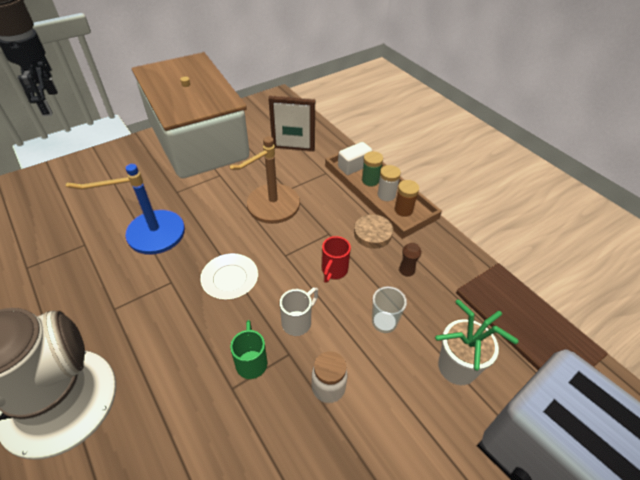

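The candidate mugs in the scene view are white at (307,230), green at (315,190) and red at (315,290); the white one is meant. The candidate stands are wooden at (431,332) and blue at (487,238); the wooden one is meant. I'll confirm both in one enlarged montage.

Run:
```python
import cv2,numpy as np
a=cv2.imread("pics/scene0.png");b=cv2.imread("pics/side0.png")
r=lambda i,x,y,w,h:cv2.resize(i[y:y+h,x:x+w],(400,300),interpolation=cv2.INTER_CUBIC)
cv2.imwrite("pics/m.png",np.vstack([np.hstack([r(a,267,200,80,60),r(b,257,275,80,60)]),np.hstack([r(a,380,220,200,150),r(b,205,120,133,100)])]))
```

```text
(no output)
```

View pics/m.png

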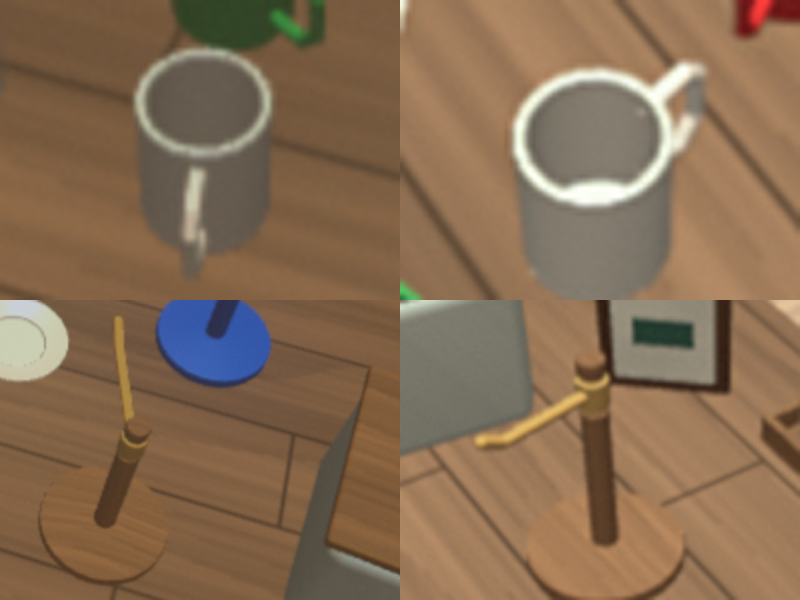

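Run:
```python
from h import *
a,b=cam("scene"),cam("side")
D=dict(rim=((307.6,220.4),(295.6,302.4),85),foot=((431.5,332.5),(273,201.7),22),ptop=((448.5,283.5),(268.7,140),213),tip=((439.5,230),(232.3,166.7),212),handle=((305.3,247),(316,289.4),70))
for k,(p,q,z) in D.items(): print(k,atz(a,*p,z).round(),atz(b,*q,z).round(),[x.round(1) for x in tri(a,p,b,q)])
for n,p,z in [("saucer",(388,239),10),("coast",(308,360),24),("red",(314,278),85),("green",(314,178),85),("tumbler",(240,257),85),("jar",(252,200),90),("blue",(508,186),213)]: print(n,atz(a,*p,z).round())
```

```text
rim [ 454. -106.   85.] [ 453. -113.   85.] [array([ 453.5, -108.3,   81.3]), np.float64(4.8)]
foot [606. 236.  22.] [594. 221.  22.] [array([599.7, 235.6,   8. ]), np.float64(3.6)]
ptop [600. 234. 213.] [598. 224. 213.] [array([599.5, 232.6, 208.6]), np.float64(5.4)]
tip [479. 191. 212.] [484. 185. 212.] [array([482.9, 188.5, 212.4]), np.float64(6.4)]
handle [518. -88.  70.] [ 511. -100.   70.] [array([513.5, -92.4,  60.4]), np.float64(5.6)]
saucer [386.  79.  10.]
coast [757.   7.  24.]
red [599. -37.  85.]
green [ 323. -137.   85.]
tumbler [ 603. -211.   85.]
jar [ 445. -251.   90.]
blue [311. 306. 213.]
```

The crops confirm the white mug, with its handle pointing about +x (15°), and the wooden stand with its peg pointing at about 200°. The triangulated heights agree with the given ones. I'll swing the peg first, with the fingers shut.

```bash
python3 -m handwheel '[{"x":0.15,"y":-0.19},{"x":0.15,"y":-0.19},{"x":0.15,"y":-0.19},{"x":0.15,"y":-0.19},{"x":0.15,"y":-0.19},{"x":0.15,"y":-0.19},{"x":0.15,"y":-0.19},{"x":0.15,"y":-0.19}]' -1
python3 -m handwheel '[{"x":0.15,"y":-0.19},{"x":0.02,"y":-0.05},{"z":-0.13},{"z":-0.13},{},{},{},{}]'
```

```text
invalid input at $[0]: expected keys x, y, z, ax, ay, az
invalid input at $[0]: expected keys x, y, z, ax, ay, az
```

```bash
python3 -m handwheel '[{"x":0.15,"y":-0.19,"z":0,"ax":0,"ay":0,"az":0},{"x":0.15,"y":-0.19,"z":0,"ax":0,"ay":0,"az":0},{"x":0.15,"y":-0.19,"z":0,"ax":0,"ay":0,"az":0},{"x":0.15,"y":-0.19,"z":0,"ax":0,"ay":0,"az":0},{"x":0.15,"y":-0.19,"z":0,"ax":0,"ay":0,"az":0},{"x":0.15,"y":-0.19,"z":0,"ax":0,"ay":0,"az":0},{"x":0.15,"y":-0.19,"z":0,"ax":0,"ay":0,"az":0},{"x":0.15,"y":-0.19,"z":0,"ax":0,"ay":0,"az":0}]' -1
python3 -m handwheel '[{"x":0.15,"y":-0.19,"z":0,"ax":0,"ay":0,"az":0},{"x":0.02,"y":-0.05,"z":0,"ax":0,"ay":0,"az":0},{"x":0,"y":0,"z":0,"ax":0,"ay":0,"az":0},{"x":0,"y":0,"z":-0.13,"ax":0,"ay":0,"az":0},{"x":0,"y":0,"z":-0.13,"ax":0,"ay":0,"az":0},{"x":0,"y":0,"z":0,"ax":0,"ay":0,"az":0},{"x":0,"y":0,"z":0,"ax":0,"ay":0,"az":0},{"x":0,"y":0,"z":0,"ax":0,"ay":0,"az":0}]'
```

```text
clock: 0.95
position: [461.3, 279.0, 231.3]
ee_rot: [0.984, -0.179, -0.0, -0.0]
contact_force: [1.6, 0.6, 0.5]
gripper_width: 0.1
grasp_force: 0.0
clock: 1.75
position: [495.1, 234.1, 180.9]
ee_rot: [0.984, -0.179, 0.001, -0.001]
contact_force: [0.8, 1.3, 0.5]
gripper_width: -0.2
grasp_force: 0.0
```

```bash
python3 -m handwheel '[{"x":0.055,"y":-0.075,"z":0,"ax":0,"ay":0,"az":0},{"x":0.03,"y":-0.085,"z":0,"ax":0,"ay":0,"az":0},{"x":0.04,"y":-0.085,"z":0,"ax":0,"ay":0,"az":0},{"x":0.05,"y":-0.085,"z":0,"ax":0,"ay":0,"az":0},{"x":0.06,"y":-0.055,"z":0,"ax":0,"ay":0,"az":0},{"x":0.065,"y":-0.045,"z":0,"ax":0,"ay":0,"az":0},{"x":0,"y":0,"z":0,"ax":0,"ay":0,"az":0},{"x":0,"y":0,"z":0,"ax":0,"ay":0,"az":0}]'
python3 - <<'E'
from h import *
_,b=snap("side","s1.png"); _,a=snap("scene","c1.png")
r=lambda i,x,y,w,h:cv2.resize(i[y:y+h,x:x+w],(400,300),interpolation=cv2.INTER_CUBIC)
cv2.imwrite("pics/m1.png",np.hstack([r(a,340,210,160,120),r(b,205,110,160,120)]))
E
```

```text
clock: 2.55
position: [554.9, 146.7, 179.2]
ee_rot: [0.984, -0.18, -0.0, 0.0]
contact_force: [-0.1, 0.3, 0.6]
gripper_width: 0.3
grasp_force: 0.0
```

View pics/m1.png

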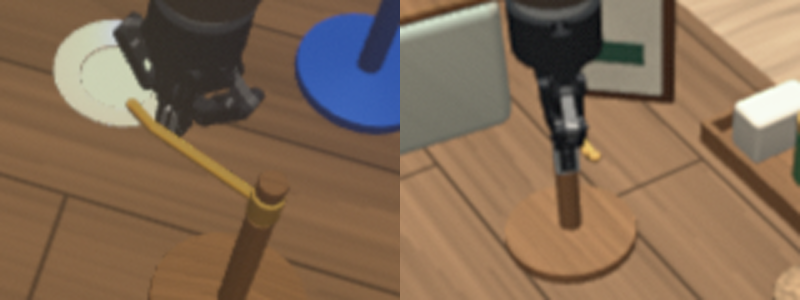

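The peg now points at about 240°, with its tip at scene pixel (393,252), and it is following the finger. I'll carry on gently to the stop.

```bash
python3 -m handwheel '[{"x":0.05,"y":-0.02,"z":0,"ax":0,"ay":0,"az":0},{"x":0.05,"y":-0.02,"z":0,"ax":0,"ay":0,"az":0},{"x":0.03,"y":-0.005,"z":0,"ax":0,"ay":0,"az":0},{"x":0.03,"y":0,"z":0,"ax":0,"ay":0,"az":0},{"x":0.02,"y":0,"z":0,"ax":0,"ay":0,"az":0},{"x":0.01,"y":0,"z":0,"ax":0,"ay":0,"az":0},{"x":0,"y":0,"z":0,"ax":0,"ay":0,"az":0},{"x":0,"y":0,"z":0,"ax":0,"ay":0,"az":0}]'
```

```text
clock: 3.45
position: [587.1, 137.3, 178.9]
ee_rot: [0.984, -0.179, -0.006, 0.002]
contact_force: [-17.5, 3.7, 8.8]
gripper_width: -0.3
grasp_force: 8.2
```

```bash
python3 -m handwheel '[{"x":-0.1,"y":0,"z":0,"ax":0,"ay":0,"az":0},{"x":-0.15,"y":0,"z":0,"ax":0,"ay":0,"az":0},{"x":-0.1,"y":0,"z":0.2,"ax":0,"ay":0,"az":0},{"x":-0.08,"y":-0.12,"z":0.2,"ax":0,"ay":0,"az":0.09},{"x":0,"y":-0.2,"z":0.12,"ax":0,"ay":0,"az":0.09},{"x":0,"y":-0.24,"z":0,"ax":0,"ay":0,"az":0.09},{"x":0,"y":-0.24,"z":0,"ax":0,"ay":0,"az":0.09},{"x":0,"y":-0.23,"z":0,"ax":0,"ay":0,"az":0}]' 1
python3 - <<'E'
from h import *
_,b=snap("side","s2.png"); _,a=snap("scene","c2.png")
r=lambda i,x,y,w,h:cv2.resize(i[y:y+h,x:x+w],(400,300),interpolation=cv2.INTER_CUBIC)
w=snap("wrist","w2.png")[1]
cv2.imwrite("pics/m2.png",np.vstack([np.hstack([r(a,380,230,100,75),r(b,225,120,100,75)]),np.hstack([cv2.resize(w,(400,300)),r(a,340,210,160,120)])]))
E
```

```text
clock: 4.25
position: [507.1, -64.2, 284.1]
ee_rot: [0.995, 0.095, 0.001, 0.0]
contact_force: [1.1, -0.2, 0.6]
gripper_width: 85.3
grasp_force: 0.0
```

View pics/m2.png

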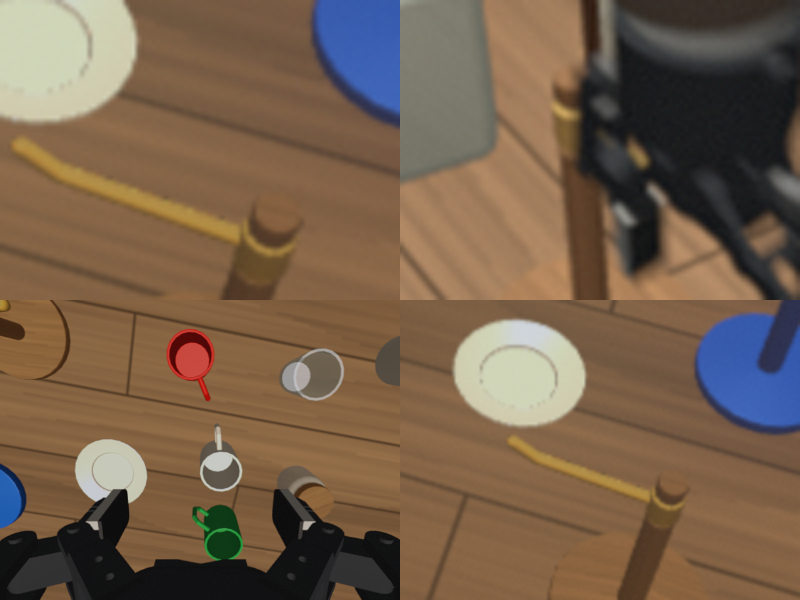

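The scene crop shows the peg swung out, with its tip at (385,267), bend at (395,272) and collar end at (440,289). In the wrist view the white mug's rim is at (354,274), with its handle pointing up to (347,205).

Run:
```python
from h import *
a=cam("scene"); w=cam("wrist")
t=atz(a,385.3,267,212); bnd=atz(a,395,272.5,198.5); k=atz(a,440,289.2,184); p=atz(a,448.7,282,213)
for n,q in zip("tip bend root post".split(),(t,bnd,k,p)): print(n,q.round())
d=t-p; print(np.hypot(*d[:2]),np.degrees(np.arctan2(d[1],d[0])))
d=t-k; print(np.degrees(np.arctan2(d[1],d[0])))
m=atz(w,353.6,273.6,85); h=atz(w,347,205,70); print(m,h,np.degrees(np.arctan2(*(h-m)[1::-1])))
```

```text
tip [604. 111. 212.]
bend [601. 131. 198.]
root [599. 223. 184.]
post [597. 234. 213.]
123.23887743762214 -86.53320749507725
-87.31953449046263
[ 455.83114485 -105.07655744   85.        ] [515.85014036 -87.51742604  70.        ] 16.307341959376334
```

```bash
python3 -m handwheel '[{"x":-0.13,"y":-0.108,"z":0,"ax":0,"ay":0,"az":0.056},{"x":-0.13,"y":-0.108,"z":0,"ax":0,"ay":0,"az":0},{"x":0,"y":0,"z":-0.2,"ax":0,"ay":0,"az":0},{"x":0,"y":0,"z":-0.2,"ax":0,"ay":0,"az":0},{"x":0,"y":0,"z":0,"ax":0,"ay":0,"az":0},{"x":0,"y":0,"z":0,"ax":0,"ay":0,"az":0},{"x":0,"y":0,"z":0,"ax":0,"ay":0,"az":0},{"x":0,"y":0,"z":0,"ax":0,"ay":0,"az":0}]' 1
python3 - <<'E'
from h import *
snap("wrist","w3.png")
E
```

```text
clock: 5.2
position: [456.4, -105.4, 205.3]
ee_rot: [0.99, 0.138, 0.002, 0.0]
contact_force: [-0.4, -0.4, 0.3]
gripper_width: 85.6
grasp_force: 0.0
```

View pics/w3.png

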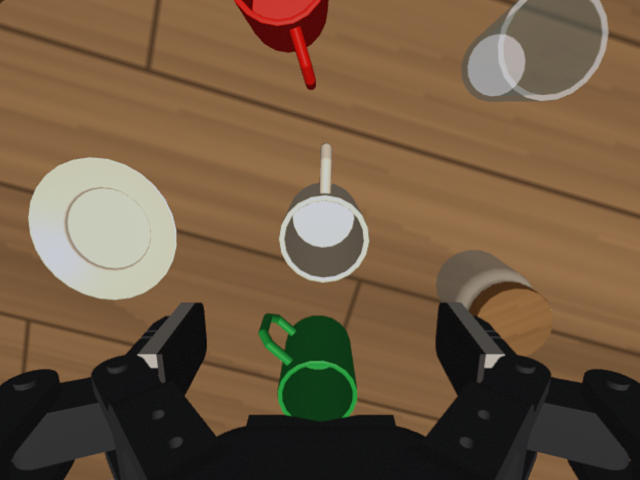

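The rim is centred at (324,237) and the handle's end is at (326,148), straight ahead. The jar and saucer stand clear to the sides.

Run:
```python
from h import *
w=cam("wrist");m=atz(w,324,237,85); h=atz(w,326,150,70); print(m,h,np.degrees(np.arctan2(*(h-m)[1::-1])),w[2])
l=atz(w,281,240,85);r=atz(w,369,240,85);print(np.linalg.norm(l-r))
print(proj(w,arm.read_state()["position"]))
```

```text
[ 455.52462087 -107.1813794    85.        ] [512.46752309 -92.45527709  70.        ] 14.499685463128197 [520.50458737 -85.91139415 346.72277374]
61.78349695062478
(np.float64(323.1356541064808), np.float64(310.24409460915047))
```

```bash
python3 -m handwheel '[{"x":-0.005,"y":-0.009,"z":-0.2,"ax":0,"ay":0,"az":0},{"x":0,"y":0,"z":-0.2,"ax":0,"ay":0,"az":0},{"x":0,"y":0,"z":-0.2,"ax":0,"ay":0,"az":0},{"x":0,"y":0,"z":-0.15,"ax":0,"ay":0,"az":0},{"x":0,"y":0,"z":-0.11,"ax":0,"ay":0,"az":0},{"x":0,"y":0,"z":0,"ax":0,"ay":0,"az":0},{"x":0,"y":0,"z":0,"ax":0,"ay":0,"az":0},{"x":0,"y":0,"z":0,"ax":0,"ay":0,"az":0}]' 1
python3 -m handwheel '[{"x":0,"y":0,"z":0,"ax":0,"ay":0,"az":0},{"x":0,"y":0,"z":0,"ax":0,"ay":0,"az":0},{"x":0,"y":0,"z":0,"ax":0,"ay":0,"az":0},{"x":0,"y":0,"z":0,"ax":0,"ay":0,"az":0},{"x":0,"y":0,"z":0,"ax":0,"ay":0,"az":0},{"x":0,"y":0,"z":0,"ax":0,"ay":0,"az":0},{"x":0,"y":0,"z":0,"ax":0,"ay":0,"az":0},{"x":0,"y":0,"z":0,"ax":0,"ay":0,"az":0}]' -1
```

```text
clock: 6.05
position: [455.4, -107.4, 32.9]
ee_rot: [0.99, 0.138, 0.002, 0.0]
contact_force: [-0.6, -0.5, 0.8]
gripper_width: 85.7
grasp_force: 0.0
clock: 6.85
position: [454.9, -107.5, 33.2]
ee_rot: [0.99, 0.138, 0.002, 0.0]
contact_force: [-1.3, 0.0, 9.0]
gripper_width: 63.8
grasp_force: 64.5
```

```bash
python3 -m handwheel '[{"x":0,"y":0,"z":0.1,"ax":0,"ay":0,"az":0},{"x":0,"y":0,"z":0.2,"ax":0,"ay":0,"az":0},{"x":0,"y":0,"z":0.2,"ax":0,"ay":0,"az":0},{"x":0,"y":0,"z":0.2,"ax":0,"ay":0,"az":0},{"x":0.09,"y":0.13,"z":0.13,"ax":0,"ay":0,"az":-0.035},{"x":0.13,"y":0.2,"z":0,"ax":0,"ay":0,"az":-0.035},{"x":0.13,"y":0.2,"z":0,"ax":0,"ay":0,"az":-0.035},{"x":0.13,"y":0.2,"z":0,"ax":0,"ay":0,"az":-0.035}]' -1
python3 -m handwheel '[{"x":0.055,"y":0.087,"z":0,"ax":0,"ay":0,"az":0},{"x":0,"y":0,"z":0,"ax":0,"ay":0,"az":0},{"x":0,"y":0,"z":0,"ax":0,"ay":0,"az":0},{"x":0,"y":0,"z":0,"ax":0,"ay":0,"az":0},{"x":0,"y":0,"z":0,"ax":0,"ay":0,"az":0},{"x":0,"y":0,"z":0,"ax":0,"ay":0,"az":0},{"x":0,"y":0,"z":0,"ax":0,"ay":0,"az":0},{"x":0,"y":0,"z":0,"ax":0,"ay":0,"az":0}]' -1
python3 - <<'E'
from h import *
_,b=snap("side","s4.png"); _,a=snap("scene","c4.png");w=snap("wrist","w4.png")[1]
r=lambda i,x,y,w,h:cv2.resize(i[y:y+h,x:x+w],(400,300),interpolation=cv2.INTER_CUBIC)
cv2.imwrite("pics/m4.png",np.vstack([np.hstack([r(a,340,220,120,90),r(b,225,120,160,120)]),np.hstack([cv2.resize(w,(400,300)),r(w,200,0,320,240)])]))
E
```

```text
clock: 7.65
position: [550.0, 39.9, 198.1]
ee_rot: [1.0, 0.026, 0.0, -0.0]
contact_force: [0.8, -0.7, -0.9]
gripper_width: 63.6
grasp_force: 66.8
clock: 8.45
position: [560.8, 55.6, 197.5]
ee_rot: [1.0, 0.028, 0.0, -0.0]
contact_force: [0.6, -0.1, -1.6]
gripper_width: 63.7
grasp_force: 66.9
```

View pics/m4.png

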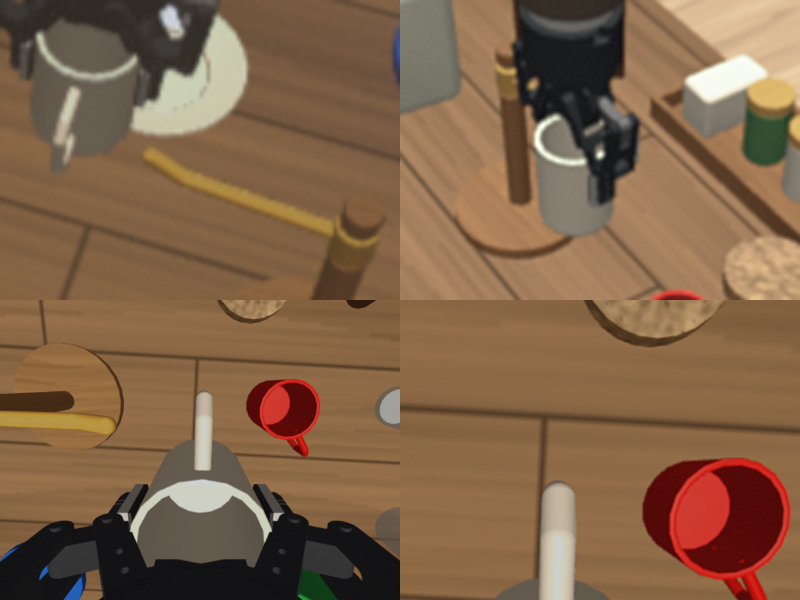

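The wrist view shows the peg tip at about (177,198) full-size, with the rod leaving the frame at (0,190). The handle's top bar runs from (325,269) to (326,152).

Run:
```python
from h import *
w=cam("wrist");s=arm.read_state();T=R.from_quat(s["ee_rot"]);p=s["position"];print(p,T.as_matrix().round(3)[:,0])
tip=atz(w,177,198,212); e=atz(w,0,190,191);print("tip",tip,"edge",e,np.degrees(np.arctan2(*(tip-e)[1::-1])))
u=p[2]-33.2
for n,q,z in [("in",(325,269),u+74),("out",(326,152),u+64)]: print(n,atz(w,*q,z))
hz=np.array([45*np.cos(.052),45*np.sin(.052),12.8]);print("loop",p+hz)
for q in (p+hz+[0,0,0],): print(proj(w,q),proj(w,[604.5,109,212]))
```

```text
[560.84944266  55.81328711 197.34427807] [0.998 0.056 0.   ]
tip [605.35246072 106.79224489 212.        ] edge [600.80946644 181.53513821 191.        ] -86.52174873766464
in [592.56507772  57.36356764 238.14427807]
out [623.59528388  58.81423643 228.14427807]
loop [605.78861637  58.15223269 210.14427807]
(np.float64(324.05369371340464), np.float64(203.94769998554779)) (np.float64(170.39771735551665), np.float64(200.18157963632558))
```

```bash
python3 -m handwheel '[{"x":0,"y":0.09,"z":0.02,"ax":0,"ay":0,"az":0},{"x":0,"y":0.08,"z":0,"ax":0,"ay":0,"az":0},{"x":0,"y":0.08,"z":0,"ax":0,"ay":0,"az":0},{"x":0,"y":0,"z":0,"ax":0,"ay":0,"az":0},{"x":-0.003,"y":0.05,"z":-0.035,"ax":0,"ay":0,"az":0},{"x":-0.003,"y":0.05,"z":-0.03,"ax":0,"ay":0,"az":0},{"x":0,"y":0,"z":0,"ax":0,"ay":0,"az":0},{"x":0,"y":0,"z":0,"ax":0,"ay":0,"az":0}]' -1
python3 - <<'E'
from h import *
snap("wrist","w5.png"); snap("scene","c5.png")
E
```

```text
clock: 9.4
position: [559.4, 126.0, 187.8]
ee_rot: [1.0, 0.028, -0.0, 0.0]
contact_force: [-0.2, -0.8, -2.0]
gripper_width: 63.9
grasp_force: 66.9
```

View pics/w5.png

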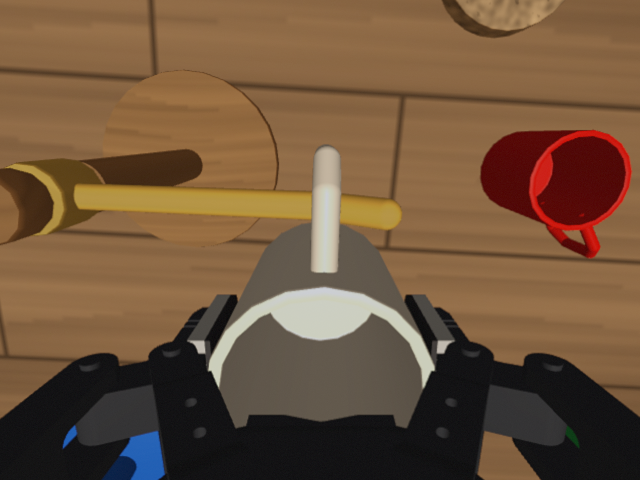

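The peg passes through the handle. It crosses the bar at (326,207) and its tip is visible at (392,213) beyond it. The post-side finger needs room to open, so I'll hang the mug about 90 mm out.

```bash
python3 -m handwheel '[{"x":-0.01,"y":0.035,"z":-0.01,"ax":0,"ay":0,"az":0},{"x":-0.01,"y":0.033,"z":-0.01,"ax":0,"ay":0,"az":0},{"x":0,"y":0,"z":-0.02,"ax":0,"ay":0,"az":0},{"x":0,"y":0,"z":-0.02,"ax":0,"ay":0,"az":0},{"x":0,"y":0,"z":-0.01,"ax":0,"ay":0,"az":0},{"x":0,"y":0,"z":0,"ax":0,"ay":0,"az":0},{"x":0,"y":0,"z":0,"ax":0,"ay":0,"az":0},{"x":0,"y":0,"z":0,"ax":0,"ay":0,"az":0}]' -1
python3 -m handwheel '[{"x":0,"y":0,"z":-0.005,"ax":0,"ay":0,"az":0},{"x":0,"y":0,"z":0,"ax":0,"ay":0,"az":0},{"x":0,"y":0,"z":-0.005,"ax":0,"ay":0,"az":0},{"x":0,"y":0,"z":0,"ax":0,"ay":0,"az":0},{"x":0,"y":0,"z":0,"ax":0,"ay":0,"az":0},{"x":0,"y":0,"z":0,"ax":0,"ay":0,"az":0},{"x":0,"y":0,"z":0,"ax":0,"ay":0,"az":0},{"x":0,"y":0,"z":0,"ax":0,"ay":0,"az":0}]' -1
```

```text
clock: 10.3
position: [555.8, 139.4, 174.5]
ee_rot: [1.0, 0.028, 0.0, -0.0]
contact_force: [-0.0, -0.4, -2.5]
gripper_width: 63.5
grasp_force: 66.9
clock: 11.1
position: [555.7, 139.5, 172.4]
ee_rot: [1.0, 0.028, 0.0, 0.0]
contact_force: [-0.2, -0.1, -1.8]
gripper_width: 63.7
grasp_force: 66.9
```

```bash
python3 -m handwheel '[{"x":0,"y":0,"z":-0.005,"ax":0,"ay":0,"az":0},{"x":0,"y":0,"z":-0.005,"ax":0,"ay":0,"az":0},{"x":0,"y":0,"z":0,"ax":0,"ay":0,"az":0},{"x":0,"y":0,"z":0,"ax":0,"ay":0,"az":0},{"x":0,"y":0,"z":0,"ax":0,"ay":0,"az":0},{"x":0,"y":0,"z":0,"ax":0,"ay":0,"az":0},{"x":0,"y":0,"z":0,"ax":0,"ay":0,"az":0},{"x":0,"y":0,"z":0,"ax":0,"ay":0,"az":0}]' -1
python3 -m handwheel '[{"x":0,"y":0,"z":-0.005,"ax":0,"ay":0,"az":0},{"x":0,"y":0,"z":-0.005,"ax":0,"ay":0,"az":0},{"x":0,"y":0,"z":0,"ax":0,"ay":0,"az":0},{"x":0,"y":0,"z":0,"ax":0,"ay":0,"az":0},{"x":0,"y":0,"z":0,"ax":0,"ay":0,"az":0},{"x":0,"y":0,"z":0,"ax":0,"ay":0,"az":0},{"x":0,"y":0,"z":0,"ax":0,"ay":0,"az":0},{"x":0,"y":0,"z":0,"ax":0,"ay":0,"az":0}]' -1
```

```text
clock: 11.9
position: [555.7, 139.5, 170.3]
ee_rot: [1.0, 0.028, 0.0, -0.0]
contact_force: [-0.7, -0.1, -2.5]
gripper_width: 63.8
grasp_force: 66.9
clock: 12.7
position: [555.8, 139.5, 168.4]
ee_rot: [1.0, 0.028, 0.0, -0.0]
contact_force: [0.5, -0.5, -0.7]
gripper_width: 63.7
grasp_force: 67.1
```

```bash
python3 -m handwheel '[{"x":0,"y":0,"z":-0.005,"ax":0,"ay":0,"az":0},{"x":0,"y":0,"z":-0.003,"ax":0,"ay":0,"az":0},{"x":0,"y":0,"z":0,"ax":0,"ay":0,"az":0},{"x":0,"y":0,"z":0,"ax":0,"ay":0,"az":0},{"x":0,"y":0,"z":0,"ax":0,"ay":0,"az":0},{"x":0,"y":0,"z":0,"ax":0,"ay":0,"az":0},{"x":0,"y":0,"z":0,"ax":0,"ay":0,"az":0},{"x":0,"y":0,"z":0,"ax":0,"ay":0,"az":0}]' -1
```

```text
clock: 13.5
position: [556.0, 139.5, 167.6]
ee_rot: [1.0, 0.028, 0.001, -0.0]
contact_force: [-2.5, -1.1, 5.6]
gripper_width: 63.9
grasp_force: 67.5
```

Contact came at the predicted height. I'll lift 2.5 mm and turn the mug about the peg in small steps.

```bash
python3 -m handwheel '[{"x":0,"y":0,"z":0.012,"ax":0,"ay":0,"az":0},{"x":0.014,"y":0.001,"z":-0.019,"ax":0.0034,"ay":-0.0555,"az":0},{"x":0.014,"y":0.001,"z":-0.019,"ax":0.0034,"ay":-0.0555,"az":0},{"x":0.014,"y":0.001,"z":-0.019,"ax":0.0034,"ay":-0.0555,"az":0},{"x":0,"y":0,"z":0,"ax":0,"ay":0,"az":0},{"x":0,"y":0,"z":0,"ax":0,"ay":0,"az":0},{"x":0,"y":0,"z":0,"ax":0,"ay":0,"az":0},{"x":0,"y":0,"z":0,"ax":0,"ay":0,"az":0}]' -1
python3 -m handwheel '[{"x":0.0185,"y":0.001,"z":-0.0147,"ax":0.0034,"ay":-0.0555,"az":0},{"x":0.0185,"y":0.001,"z":-0.0147,"ax":0.0034,"ay":-0.0555,"az":0},{"x":0.0185,"y":0.001,"z":-0.0147,"ax":0.0034,"ay":-0.0555,"az":0},{"x":0,"y":0,"z":0,"ax":0,"ay":0,"az":0},{"x":0,"y":0,"z":0,"ax":0,"ay":0,"az":0},{"x":0,"y":0,"z":0,"ax":0,"ay":0,"az":0},{"x":0,"y":0,"z":0,"ax":0,"ay":0,"az":0},{"x":0,"y":0,"z":0,"ax":0,"ay":0,"az":0}]' -1
```

```text
clock: 14.3
position: [564.5, 140.1, 157.4]
ee_rot: [0.991, 0.027, 0.13, -0.004]
contact_force: [-0.6, 1.0, -1.2]
gripper_width: 63.8
grasp_force: 67.0
clock: 15.1
position: [584.4, 125.7, 159.2]
ee_rot: [0.975, 0.022, 0.222, 0.01]
contact_force: [-21.2, 7.9, -1.9]
gripper_width: 63.8
grasp_force: 67.9
```

Run:
```python
from h import *
s=arm.read_state(); print(s["joints"].round(3),s["position"].round(1),s["contact_force"].round(1),s["wrist_torque"].round(2),s["joint_vel"].round(2))
snap("wrist","w6.png")
```

```text
[ 0.501  0.227 -0.753  0.845 -0.293  0.336] [584.4 125.7 159.2] [-21.2   7.9  -1.9] [1.63 6.08 1.28] [ 0.  0. -0. -0. -0. -0.]
```

View pics/w6.png

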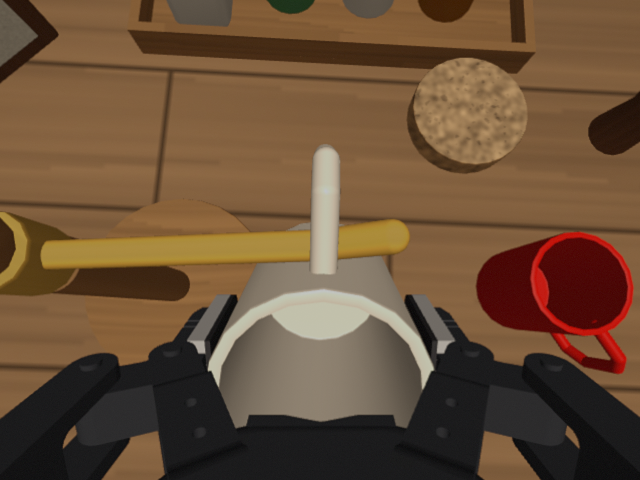

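The picture shows the mug still safely on the peg, but the arm is at the edge of its wrist range: j5 is -0.29, close to its -0.16 limit. It cannot tilt forward to 58°. I'll back out, turn the mug half round so the handle faces the robot, and tilt the other way, where j5 has room.

```bash
python3 -m handwheel '[{"x":0,"y":0,"z":0,"ax":-0.0034,"ay":0.0555,"az":0},{"x":0,"y":0,"z":0,"ax":0,"ay":0,"az":0},{"x":0,"y":0,"z":0,"ax":0,"ay":0,"az":0},{"x":0,"y":0,"z":0,"ax":0,"ay":0,"az":0},{"x":0,"y":0,"z":0,"ax":0,"ay":0,"az":0},{"x":0,"y":0,"z":0,"ax":0,"ay":0,"az":0},{"x":0,"y":0,"z":0,"ax":0,"ay":0,"az":0},{"x":0,"y":0,"z":0,"ax":0,"ay":0,"az":0}]' -1
python3 -c "
from h import *
s=arm.read_state();print(s['joints'].round(3),R.from_quat(s['ee_rot']).as_matrix().round(3).tolist())"
```

```text
clock: 15.95
position: [586.6, 120.1, 160.4]
ee_rot: [0.979, 0.02, 0.2, 0.017]
contact_force: [-33.0, 14.3, -0.7]
gripper_width: 63.9
grasp_force: 66.0
[ 0.536  0.243 -0.664  0.621 -0.393  0.53 ] [[0.919, 0.032, 0.392], [0.046, -0.999, -0.026], [0.391, 0.042, -0.919]]
```

```bash
python3 -m handwheel '[{"x":-0.03,"y":0.02,"z":0,"ax":-0.0034,"ay":0.0555,"az":0},{"x":-0.03,"y":0.02,"z":0,"ax":0,"ay":0,"az":0},{"x":0,"y":0,"z":0,"ax":0,"ay":0,"az":0},{"x":0,"y":0,"z":0,"ax":0,"ay":0,"az":0},{"x":0,"y":0,"z":0,"ax":0,"ay":0,"az":0},{"x":0,"y":0,"z":0,"ax":0,"ay":0,"az":0},{"x":0,"y":0,"z":0,"ax":0,"ay":0,"az":0},{"x":0,"y":0,"z":0,"ax":0,"ay":0,"az":0}]' -1
python3 -c "
from h import *
s=arm.read_state();print(s['joints'].round(3),R.from_quat(s['ee_rot']).as_matrix().round(3).tolist())"
```

```text
clock: 16.75
position: [581.0, 126.3, 164.5]
ee_rot: [0.986, 0.017, 0.165, 0.019]
contact_force: [-8.4, 3.8, -4.5]
gripper_width: 64.1
grasp_force: 67.9
[ 0.57   0.257 -0.554  0.413 -0.532  0.703] [[0.945, 0.028, 0.327], [0.041, -0.999, -0.032], [0.326, 0.044, -0.945]]
```

```bash
python3 -m handwheel '[{"x":-0.025,"y":0,"z":0.005,"ax":-0.002,"ay":0.04,"az":0},{"x":-0.025,"y":0,"z":0.005,"ax":-0.002,"ay":0.04,"az":0},{"x":-0.02,"y":0,"z":0,"ax":-0.002,"ay":0.03,"az":0},{"x":-0.02,"y":0,"z":0,"ax":0,"ay":0,"az":0},{"x":0,"y":0,"z":0,"ax":0,"ay":0,"az":0},{"x":0,"y":0,"z":0,"ax":0,"ay":0,"az":0},{"x":0,"y":0,"z":0,"ax":0,"ay":0,"az":0},{"x":0,"y":0,"z":0,"ax":0,"ay":0,"az":0}]' -1
python3 -c "
from h import *
s=arm.read_state();print(s['joints'].round(3),R.from_quat(s['ee_rot']).as_matrix().round(3).tolist())"
```

```text
clock: 17.55
position: [565.2, 127.1, 169.4]
ee_rot: [0.996, 0.02, 0.083, 0.021]
contact_force: [0.3, 0.3, -1.7]
gripper_width: 63.4
grasp_force: 68.0
[ 0.562  0.29  -0.375  0.171 -0.791  0.936] [[0.985, 0.036, 0.166], [0.043, -0.998, -0.039], [0.164, 0.045, -0.985]]
```

```bash
python3 -m handwheel '[{"x":-0.015,"y":0,"z":0.025,"ax":0.012,"ay":0.05,"az":0},{"x":-0.015,"y":0,"z":0.02,"ax":0.012,"ay":0.05,"az":0},{"x":0,"y":0,"z":0,"ax":0,"ay":0,"az":0},{"x":0,"y":0,"z":0,"ax":0,"ay":0,"az":0},{"x":0,"y":0,"z":0,"ax":0,"ay":0,"az":0},{"x":0,"y":0,"z":0,"ax":0,"ay":0,"az":0},{"x":0,"y":0,"z":0,"ax":0,"ay":0,"az":0},{"x":0,"y":0,"z":0,"ax":0,"ay":0,"az":0}]' -1
python3 - <<'E'
from h import *
s=arm.read_state();print(s['joints'].round(3),R.from_quat(s['ee_rot']).as_matrix().round(3).tolist())
w=snap("wrist","w7.png")[1];a=snap("scene","c7.png")[1]
r=lambda i,x,y,w,h:cv2.resize(i[y:y+h,x:x+w],(400,300),interpolation=cv2.INTER_CUBIC)
cv2.imwrite("pics/m7.png",np.hstack([cv2.resize(w,(400,300)),r(a,340,220,120,90)]))
E
```

```text
clock: 18.35
position: [559.1, 127.3, 178.4]
ee_rot: [1.0, 0.02, 0.005, 0.001]
contact_force: [-0.1, -0.5, -2.8]
gripper_width: 63.7
grasp_force: 68.0
[ 0.509  0.337 -0.208  0.007 -1.018  1.098] [[0.999, 0.04, 0.01], [0.04, -0.999, -0.001], [0.01, 0.001, -1.0]]
```

View pics/m7.png

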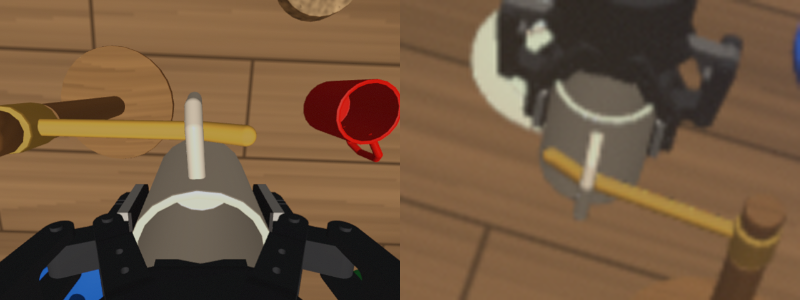

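The mug is still threaded and upright, and the peg is at its stop with its tip near wrist pixel (403,216). The handle bar now sits at x≈309 at its end instead of 326, so the mug has turned slightly in the grip. I'll measure this numerically.

Run:
```python
from h import *
for f in("w4","w5","w6","w7"):
    im=cv2.imread(f"pics/{f}.png"); hsv=cv2.cvtColor(im,cv2.COLOR_BGR2HSV)
    m=((hsv[...,1]<70)&(hsv[...,2]>140)).astype(np.uint8); m[:,:280]=0;m[:,360:]=0;m[:130]=0
    n,l,s,c=cv2.connectedComponentsWithStats(m); 
    for i in range(1,n):
        if s[i,4]>150: print(f,s[i],c[i].round(1),end=" ")
    o=[]
    for r in(150,165,180,195,235,250,265):
        x=np.where(m[r])[0]; o.append((r,round(x.mean(),1),len(x)) if len(x) else None)
    print(o)
w=cam("wrist"); print("tip",atz(w,402,216,212),"col",atz(w,64,203,184))
p=arm.read_state()["position"];u=p[2]-33.2
```

```text
w4 [ 311  147   30  126 3314] [325.6 210.9] w4 [ 280  287   80   54 3681] [319.8 312.5] [(150, np.float64(326.5), 18), (165, np.float64(326.5), 26), (180, np.float64(327.0), 27), (195, np.float64(326.5), 28), (235, np.float64(325.0), 27), (250, np.float64(324.0), 27), (265, np.float64(324.0), 27)]
w5 [ 311  147   30  126 3298] [325.5 211. ] w5 [ 280  287   80   54 3679] [319.8 312.5] [(150, np.float64(326.5), 18), (165, np.float64(327.0), 25), (180, np.float64(327.0), 27), (195, np.float64(326.5), 28), (235, np.float64(325.0), 27), (250, np.float64(324.5), 26), (265, np.float64(324.0), 27)]
w6 [  280   145    80   275 10493] [320.9 293.5] [(150, np.float64(325.5), 18), (165, np.float64(326.0), 25), (180, np.float64(325.5), 26), (195, np.float64(325.0), 27), (235, np.float64(324.5), 26), (250, np.float64(323.5), 26), (265, np.float64(327.4), 45)]
w7 [ 295  157   34  130 3508] [311.1 222.8] w7 [ 280  305   80   32 1990] [320.1 319.8] [None, (165, np.float64(308.5), 26), (180, np.float64(309.0), 27), (195, np.float64(309.5), 28), (235, np.float64(311.5), 28), (250, np.float64(312.5), 28), (265, np.float64(313.5), 28)]
tip [604.88815275 106.84602497 212.        ] col [599.45445838 221.17766084 184.        ]
```

Run:
```python
from h import *
from scipy.optimize import least_squares
K,k1,P,Q=cam("wrist"); s=arm.read_state(); T=R.from_quat(s["ee_rot"]);p=s["position"]
Pt=T.inv().apply(P-p); Qt=T.inv()*Q   # camera in tool frame
c=(K,k1,Pt,Qt)
def mug(q,v): # mug coords (x,0,z)-> tool frame, flip y,z
    psi,tau,dz,dx=v; X=R.from_euler("z",psi).apply(q)-[0,0,33.2]
    X=R.from_euler("y",tau).apply(X-[0,0,19])+[0,0,19]
    return np.array([X[0]+dx,-X[1],-X[2]+dz])
def f5(a): # calibrate mug x of features at w5
    n=[0,0,0,0]; return [proj(c,mug([a[0],0,66],n))[1]-147,proj(c,mug([a[1],0,74],n))[1]-273,proj(c,mug([a[2],0,85],n))[1]-287]
a=least_squares(f5,[64,32,32]).x; print(a)
pt=[[a[0],0,66],[a[1],0,74],[a[2],0,85]]
def f(v):
    A=[proj(c,mug(q,v)) for q in pt]
    return [A[0][1]-157,A[1][1]-287,A[2][1]-305,A[0][0]-308.5+1,A[1][0]-314.5+1.5,20*v[3]*0.1]
for fix in(0,1):
    g=f if not fix else (lambda v:f([v[0],v[1],v[2],0]))
    r=least_squares(g,[0,0,0,0],x_scale=[.1,.1,3,3]); v=r.x; print(np.degrees(v[:2]),v[2:],np.array(r.fun).round(1),"loop in tool",mug([45,0,46],v))
```

```text
[64.21580357 30.55648184 30.88734095]
[ 4.27505574 -5.65290158] [ 0.27386537 -0.42048196] [-0.3 -1.   0.8 -1.4  2.9 -0.8] loop in tool [ 44.84679296  -3.35450636 -16.97653226]
[ 4.26868538 -6.74309133] [1.19227156 0.        ] [-0.4 -1.3  1.1 -1.4  3.   0. ] loop in tool [ 45.29273933  -3.34951699 -16.91975314]
```

```bash
python3 -m handwheel '[{"x":0.003,"y":-0.05,"z":0.01,"ax":0,"ay":0,"az":0},{"x":0.003,"y":-0.04,"z":0.04,"ax":0,"ay":0,"az":0},{"x":0.003,"y":-0.04,"z":0.04,"ax":0,"ay":0,"az":0},{"x":0,"y":-0.07,"z":0,"ax":0,"ay":0,"az":0},{"x":0,"y":-0.12,"z":0,"ax":0,"ay":0,"az":0},{"x":0,"y":-0.2,"z":0.05,"ax":0,"ay":0,"az":0},{"x":0,"y":-0.05,"z":0.05,"ax":0,"ay":0,"az":-0.09},{"x":0,"y":0,"z":0,"ax":0,"ay":0,"az":-0.09}]' -1
python3 -m handwheel '[{"x":0.04,"y":0,"z":0,"ax":0,"ay":0,"az":-0.09},{"x":0.04,"y":0,"z":0,"ax":0,"ay":0,"az":-0.09},{"x":0.04,"y":0,"z":0,"ax":0,"ay":0,"az":-0.09},{"x":0.04,"y":0,"z":0,"ax":0,"ay":0,"az":-0.09},{"x":0.04,"y":0,"z":0,"ax":0,"ay":0,"az":-0.09},{"x":0.04,"y":0,"z":0,"ax":0,"ay":0,"az":-0.09},{"x":0.04,"y":0,"z":0,"ax":0,"ay":0,"az":-0.09},{"x":0.04,"y":0,"z":0,"ax":0,"ay":0,"az":-0.09}]' -1
python3 -m handwheel '[{"x":0.04,"y":0,"z":0,"ax":0,"ay":0,"az":-0.09},{"x":0.04,"y":0,"z":0,"ax":0,"ay":0,"az":-0.09},{"x":0.03,"y":0,"z":0,"ax":0,"ay":0,"az":-0.09},{"x":0,"y":0,"z":0,"ax":0,"ay":0,"az":-0.09},{"x":0,"y":0,"z":0,"ax":0,"ay":0,"az":-0.09},{"x":0,"y":0,"z":0,"ax":0,"ay":0,"az":-0.09},{"x":0,"y":0,"z":0,"ax":0,"ay":0,"az":-0.09},{"x":0,"y":0,"z":0,"ax":0,"ay":0,"az":-0.09}]' -1
python3 -c "
from h import *
s=arm.read_state();print(s['joints'].round(3),R.from_quat(s['ee_rot']).as_matrix().round(3).tolist())"
```

```text
clock: 19.25
position: [561.8, 10.5, 218.3]
ee_rot: [0.992, -0.126, 0.006, 0.001]
contact_force: [0.2, 0.5, -1.7]
gripper_width: 63.8
grasp_force: 68.0
clock: 20.05
position: [625.3, 12.1, 216.5]
ee_rot: [0.771, -0.637, 0.003, 0.004]
contact_force: [0.2, 0.5, -2.1]
gripper_width: 63.8
grasp_force: 68.0
clock: 20.85
position: [647.0, 12.0, 216.4]
ee_rot: [-0.31, 0.951, -0.001, -0.005]
contact_force: [0.0, -0.4, -2.1]
gripper_width: 63.7
grasp_force: 68.0
[ 0.269  0.437  0.051  0.002 -1.195 -1.211] [[-0.808, -0.589, -0.009], [-0.589, 0.808, -0.005], [0.01, 0.001, -1.0]]
```

```bash
python3 -m handwheel '[{"x":0,"y":0,"z":0,"ax":0,"ay":0,"az":-0.09},{"x":0,"y":0,"z":0,"ax":0,"ay":0,"az":-0.09},{"x":0,"y":0,"z":0,"ax":0,"ay":0,"az":-0.09},{"x":0,"y":0,"z":0,"ax":0,"ay":0,"az":-0.09},{"x":0.01,"y":0.1,"z":-0.05,"ax":0,"ay":0,"az":-0.052},{"x":0.007,"y":0.1,"z":-0.05,"ax":0,"ay":0,"az":0},{"x":0,"y":0,"z":0,"ax":0,"ay":0,"az":0},{"x":0,"y":0,"z":0,"ax":0,"ay":0,"az":0}]' -1
python3 - <<'E'
from h import *
s=arm.read_state();print(s['joints'].round(3),R.from_quat(s['ee_rot']).as_matrix().round(3)[:,0])
w,im=snap("wrist","w8.png"); hsv=cv2.cvtColor(im,cv2.COLOR_BGR2HSV)
m=((hsv[...,1]<70)&(hsv[...,2]>140)).astype(np.uint8); m[:,:270]=0;m[:,370:]=0;m[:130]=0
for r in(165,180,195,235,250,265,280): 
    x=np.where(m[r])[0]; print(r,x.mean().round(1) if len(x) else None,len(x),end="; ")
n,l,st,c=cv2.connectedComponentsWithStats(m); print([t.tolist() for t in st[1:] if t[4]>150])
g=((hsv[...,0]>18)&(hsv[...,0]<28)&(hsv[...,1]>150)&(hsv[...,2]>100)).astype(np.uint8)
n,l,st,c=cv2.connectedComponentsWithStats(g); print([t.tolist() for t in st[1:] if t[4]>300])
i=1+np.argmax(st[1:,4]); ys,xs=np.where(l==i)
for x in range(xs.min(),xs.max()+1,max(1,(xs.max()-xs.min())//10)): q=ys[xs==x]; print((x,q.mean().round(1),len(q)),end=" ")
print(proj(w,[604.9,107,212]))
E
```

```text
clock: 21.65
position: [650.4, 53.5, 195.8]
ee_rot: [0.004, 1.0, 0.0, -0.005]
contact_force: [0.7, 0.7, -1.7]
gripper_width: 63.9
grasp_force: 68.0
[ 0.328  0.461  0.04  -0.004 -1.16  -1.905] [-1.     0.008  0.011]
165 308.5 26; 180 309.0 27; 195 309.5 28; 235 311.5 28; 250 312.5 28; 265 313.5 28; 280 314.5 28; [[295, 156, 34, 131, 3545], [270, 304, 100, 33, 2347]]
[[471, 170, 169, 46, 4434]]
(471, np.float64(202.3), 7) (487, np.float64(201.0), 29) (503, np.float64(197.5), 28) (519, np.float64(194.0), 27) (535, np.float64(191.5), 26) (551, np.float64(190.5), 26) (567, np.float64(188.5), 26) (583, np.float64(187.5), 26) (599, np.float64(186.0), 25) (615, np.float64(184.5), 26) (631, np.float64(183.0), 25) (np.float64(479.1928897464876), np.float64(204.1317101961813))
```

```bash
python3 -m handwheel '[{"x":-0.005,"y":0.1,"z":0,"ax":0,"ay":0,"az":0},{"x":0,"y":0.1,"z":0,"ax":0,"ay":0,"az":0},{"x":0,"y":0.09,"z":0,"ax":0,"ay":0,"az":0},{"x":0,"y":0,"z":0,"ax":0,"ay":0,"az":0},{"x":-0.003,"y":0.05,"z":-0.035,"ax":0,"ay":0,"az":0},{"x":-0.003,"y":0.05,"z":-0.03,"ax":0,"ay":0,"az":0},{"x":0,"y":0,"z":0,"ax":0,"ay":0,"az":0},{"x":0,"y":0,"z":0,"ax":0,"ay":0,"az":0}]' -1
cat > look.py <<'E'
from h import *
import sys
s=arm.read_state();print(s['joints'].round(3),R.from_quat(s['ee_rot']).as_matrix().round(3)[:,[0,2]].T.tolist())
w,im=snap("wrist",sys.argv[1]); hsv=cv2.cvtColor(im,cv2.COLOR_BGR2HSV)
m=((hsv[...,1]<70)&(hsv[...,2]>140)).astype(np.uint8); m[:,:270]=0;m[:,370:]=0;m[:130]=0
n,l,st,c=cv2.connectedComponentsWithStats(m); print("white",[t.tolist() for t in st[1:] if t[4]>150])
g=((hsv[...,0]>18)&(hsv[...,0]<28)&(hsv[...,1]>150)&(hsv[...,2]>100)).astype(np.uint8)
n,l,st,c=cv2.connectedComponentsWithStats(g); print("brass",[t.tolist() for t in st[1:] if t[4]>150])
for x in range(180,520,20):
    q=np.where(g[:,x])[0]
    if len(q): print((x,q.mean().round(1),len(q)),end=" ")
print()
E
python3 look.py w9.png
```

```text
clock: 22.5
position: [648.3, 131.4, 182.9]
ee_rot: [0.005, 1.0, 0.0, -0.005]
contact_force: [-0.1, -0.5, -2.1]
gripper_width: 63.6
grasp_force: 68.0
[ 0.442  0.485  0.047 -0.006 -1.142 -2.02 ] [[-1.0, 0.01, 0.01], [-0.01, 0.001, -1.0]]
white [[295, 156, 33, 131, 3481], [270, 304, 100, 33, 2311]]
brass [[576, 146, 62, 77, 1186], [325, 171, 244, 48, 6655], [227, 195, 69, 39, 2030]]
(240, np.float64(217.5), 32) (260, np.float64(214.5), 32) (280, np.float64(211.5), 30) (340, np.float64(203.5), 28) (360, np.float64(201.5), 28) (380, np.float64(200.5), 28) (400, np.float64(198.5), 28) (420, np.float64(197.0), 27) (440, np.float64(195.0), 27) (460, np.float64(193.0), 27) (480, np.float64(191.0), 27) (500, np.float64(189.5), 28)
```

```bash
python3 -m handwheel '[{"x":0,"y":0.04,"z":-0.02,"ax":0,"ay":0,"az":0},{"x":0,"y":0.035,"z":-0.02,"ax":0,"ay":0,"az":0},{"x":0,"y":0,"z":-0.03,"ax":0,"ay":0,"az":0},{"x":0,"y":0,"z":0,"ax":0,"ay":0,"az":0},{"x":-0.016,"y":-0.001,"z":-0.018,"ax":-0.003,"ay":0.0555,"az":0},{"x":-0.016,"y":-0.001,"z":-0.018,"ax":-0.003,"ay":0.0555,"az":0},{"x":-0.016,"y":-0.001,"z":-0.018,"ax":-0.003,"ay":0.0555,"az":0},{"x":0,"y":0,"z":0,"ax":0,"ay":0,"az":0}]' -1
python3 -m handwheel '[{"x":0,"y":0,"z":0,"ax":0,"ay":0,"az":0},{"x":0,"y":0,"z":0,"ax":0,"ay":0,"az":0},{"x":0,"y":0,"z":0,"ax":0,"ay":0,"az":0},{"x":0,"y":0,"z":0,"ax":0,"ay":0,"az":0},{"x":0,"y":0,"z":0,"ax":0,"ay":0,"az":0},{"x":0,"y":0,"z":0,"ax":0,"ay":0,"az":0},{"x":0,"y":0,"z":0,"ax":0,"ay":0,"az":0},{"x":0,"y":0,"z":0,"ax":0,"ay":0,"az":0}]' -1
python3 look.py w10.png
```

```text
clock: 23.35
position: [639.8, 145.3, 156.2]
ee_rot: [0.006, 0.991, -0.007, -0.136]
contact_force: [-0.2, -0.5, -2.4]
gripper_width: 63.7
grasp_force: 68.0
clock: 24.15
position: [638.8, 145.6, 158.6]
ee_rot: [0.005, 0.991, -0.007, -0.135]
contact_force: [-0.1, 0.1, -1.7]
gripper_width: 63.8
grasp_force: 68.0
[ 0.423  0.627  0.243 -0.099 -1.441 -1.98 ] [[-0.963, 0.013, 0.268], [-0.268, -0.013, -0.963]]
white [[296, 156, 32, 132, 3456], [270, 303, 100, 35, 2516]]
brass [[557, 155, 58, 85, 1318], [325, 188, 224, 40, 6597], [156, 198, 141, 37, 4511]]
(180, np.float64(216.0), 35) (200, np.float64(216.0), 35) (220, np.float64(216.0), 33) (240, np.float64(215.5), 32) (260, np.float64(215.5), 32) (280, np.float64(214.5), 32) (340, np.float64(211.5), 30) (360, np.float64(210.5), 30) (380, np.float64(209.5), 30) (400, np.float64(208.5), 30) (420, np.float64(208.5), 30) (440, np.float64(207.5), 30) (460, np.float64(206.5), 30) (480, np.float64(205.5), 30) (500, np.float64(204.5), 30)
```

```bash
python3 -m handwheel '[{"x":-0.02,"y":-0.001,"z":-0.0133,"ax":-0.003,"ay":0.0555,"az":0},{"x":-0.02,"y":-0.001,"z":-0.0133,"ax":-0.003,"ay":0.0555,"az":0},{"x":-0.02,"y":-0.001,"z":-0.0133,"ax":-0.003,"ay":0.0555,"az":0},{"x":0,"y":0,"z":0,"ax":0,"ay":0,"az":0},{"x":0,"y":0,"z":0,"ax":0,"ay":0,"az":0},{"x":0,"y":0,"z":0,"ax":0,"ay":0,"az":0},{"x":0,"y":0,"z":0,"ax":0,"ay":0,"az":0},{"x":0,"y":0,"z":0,"ax":0,"ay":0,"az":0}]' -1
python3 look.py w11.png
```

```text
clock: 25.0
position: [626.8, 145.2, 151.8]
ee_rot: [0.005, 0.965, -0.015, -0.262]
contact_force: [-0.3, -0.1, -1.6]
gripper_width: 63.7
grasp_force: 68.0
[ 0.394  0.754  0.422 -0.174 -1.741 -1.961] [[-0.863, 0.018, 0.506], [-0.506, -0.025, -0.862]]
white [[270, 147, 100, 274, 18765]]
brass [[555, 169, 81, 77, 1330], [158, 189, 139, 45, 4344], [326, 203, 223, 30, 6426]]
(180, np.float64(206.0), 35) (200, np.float64(209.5), 34) (220, np.float64(212.0), 33) (240, np.float64(214.5), 32) (260, np.float64(218.0), 31) (280, np.float64(217.5), 30) (340, np.float64(217.5), 30) (360, np.float64(217.5), 30) (380, np.float64(217.5), 30) (400, np.float64(217.5), 30) (420, np.float64(217.5), 30) (440, np.float64(217.5), 30) (460, np.float64(217.5), 28) (480, np.float64(217.0), 29) (500, np.float64(217.5), 28)
```

```bash
python3 -m handwheel '[{"x":-0.0228,"y":-0.001,"z":-0.008,"ax":-0.003,"ay":0.0555,"az":0},{"x":-0.0228,"y":-0.001,"z":-0.008,"ax":-0.003,"ay":0.0555,"az":0},{"x":-0.0228,"y":-0.001,"z":-0.008,"ax":-0.003,"ay":0.0555,"az":0},{"x":0,"y":0,"z":0,"ax":0,"ay":0,"az":0},{"x":0,"y":0,"z":0,"ax":0,"ay":0,"az":0},{"x":0,"y":0,"z":0,"ax":0,"ay":0,"az":0},{"x":0,"y":0,"z":0,"ax":0,"ay":0,"az":0},{"x":0,"y":0,"z":0,"ax":0,"ay":0,"az":0}]' -1
python3 look.py w12.png
```

```text
clock: 25.85
position: [613.2, 144.6, 147.1]
ee_rot: [0.005, 0.922, -0.022, -0.385]
contact_force: [0.2, 0.2, -1.6]
gripper_width: 63.7
grasp_force: 68.1
[ 0.372  0.879  0.572 -0.252 -2.019 -1.973] [[-0.703, 0.026, 0.711], [-0.711, -0.037, -0.702]]
white [[270, 130, 100, 291, 21526]]
brass [[158, 179, 139, 56, 4143], [556, 179, 84, 70, 1382], [326, 207, 227, 36, 6246]]
(180, np.float64(196.0), 33) (200, np.float64(201.5), 32) (220, np.float64(207.5), 32) (240, np.float64(212.0), 29) (260, np.float64(218.0), 29) (280, np.float64(219.0), 29) (340, np.float64(221.5), 28) (360, np.float64(222.0), 29) (380, np.float64(223.0), 29) (400, np.float64(223.5), 28) (420, np.float64(224.0), 27) (440, np.float64(225.0), 27) (460, np.float64(226.0), 27) (480, np.float64(226.5), 26) (500, np.float64(227.0), 27)
```

```bash
python3 -m handwheel '[{"x":-0.0166,"y":-0.001,"z":-0.003,"ax":-0.002,"ay":0.037,"az":0},{"x":-0.0166,"y":-0.001,"z":-0.002,"ax":-0.002,"ay":0.037,"az":0},{"x":0,"y":0,"z":0,"ax":0,"ay":0,"az":0},{"x":0,"y":0,"z":0,"ax":0,"ay":0,"az":0},{"x":0,"y":0,"z":-0.01,"ax":0,"ay":0,"az":0},{"x":0,"y":0,"z":0,"ax":0,"ay":0,"az":0},{"x":0,"y":0,"z":0,"ax":0,"ay":0,"az":0},{"x":0,"y":0,"z":0,"ax":0,"ay":0,"az":0}]' -1
python3 -m handwheel '[{"x":0,"y":0,"z":-0.005,"ax":0,"ay":0,"az":0},{"x":0,"y":0,"z":-0.005,"ax":0,"ay":0,"az":0},{"x":0,"y":0,"z":0,"ax":0,"ay":0,"az":0},{"x":0,"y":0,"z":0,"ax":0,"ay":0,"az":0},{"x":0,"y":0,"z":0,"ax":0,"ay":0,"az":0},{"x":0,"y":0,"z":0,"ax":0,"ay":0,"az":0},{"x":0,"y":0,"z":0,"ax":0,"ay":0,"az":0},{"x":0,"y":0,"z":0,"ax":0,"ay":0,"az":0}]' -1
python3 look.py w13.png
```

```text
clock: 26.7
position: [606.6, 144.1, 143.3]
ee_rot: [0.005, 0.898, -0.025, -0.439]
contact_force: [-0.1, -0.8, -2.4]
gripper_width: 63.8
grasp_force: 68.1
clock: 27.5
position: [606.5, 144.0, 140.9]
ee_rot: [0.005, 0.898, -0.025, -0.439]
contact_force: [-0.8, -0.6, -2.0]
gripper_width: 63.7
grasp_force: 68.1
[ 0.363  0.935  0.624 -0.29  -2.128 -1.985] [[-0.614, 0.031, 0.789], [-0.789, -0.041, -0.612]]
white [[270, 131, 100, 290, 21903]]
brass [[151, 161, 145, 64, 4291], [566, 174, 74, 65, 1339], [325, 197, 240, 42, 6676]]
(180, np.float64(180.2), 33) (200, np.float64(187.5), 32) (220, np.float64(193.6), 30) (240, np.float64(200.5), 28) (260, np.float64(207.5), 28) (280, np.float64(208.5), 28) (340, np.float64(211.5), 28) (360, np.float64(213.0), 29) (380, np.float64(214.5), 30) (400, np.float64(215.0), 27) (420, np.float64(216.5), 28) (440, np.float64(217.5), 28) (460, np.float64(218.5), 28) (480, np.float64(219.5), 28) (500, np.float64(221.0), 27)
```

```bash
for i in 1; do python3 -m handwheel '[{"x":0,"y":0,"z":-0.005,"ax":0,"ay":0,"az":0},{"x":0,"y":0,"z":-0.005,"ax":0,"ay":0,"az":0},{"x":0,"y":0,"z":0,"ax":0,"ay":0,"az":0},{"x":0,"y":0,"z":0,"ax":0,"ay":0,"az":0},{"x":0,"y":0,"z":0,"ax":0,"ay":0,"az":0},{"x":0,"y":0,"z":0,"ax":0,"ay":0,"az":0},{"x":0,"y":0,"z":0,"ax":0,"ay":0,"az":0},{"x":0,"y":0,"z":0,"ax":0,"ay":0,"az":0}]' -1; done
python3 -m handwheel '[{"x":0,"y":0,"z":-0.005,"ax":0,"ay":0,"az":0},{"x":0,"y":0,"z":0,"ax":0,"ay":0,"az":0},{"x":0,"y":0,"z":0,"ax":0,"ay":0,"az":0},{"x":0,"y":0,"z":0,"ax":0,"ay":0,"az":0},{"x":0,"y":0,"z":0,"ax":0,"ay":0,"az":0},{"x":0,"y":0,"z":0,"ax":0,"ay":0,"az":0},{"x":0,"y":0,"z":0,"ax":0,"ay":0,"az":0},{"x":0,"y":0,"z":0,"ax":0,"ay":0,"az":0}]' -1
```

```text
clock: 28.35
position: [606.4, 143.9, 139.4]
ee_rot: [0.005, 0.898, -0.025, -0.44]
contact_force: [-0.3, 0.2, 3.2]
gripper_width: 63.9
grasp_force: 68.2
clock: 29.15
position: [606.4, 143.9, 139.2]
ee_rot: [0.005, 0.898, -0.026, -0.44]
contact_force: [-0.5, 1.1, 6.1]
gripper_width: 64.1
grasp_force: 68.5
```

The weight is now on the peg. I'll ease the press-down off slightly and open the fingers part-way.

```bash
python3 -m handwheel '[{"x":0,"y":0,"z":0.006,"ax":0,"ay":0,"az":0},{"x":0,"y":0,"z":0,"ax":0,"ay":0,"az":0},{"x":0,"y":0,"z":0,"ax":0,"ay":0,"az":0},{"x":0,"y":0,"z":0,"ax":0,"ay":0,"az":0},{"x":0,"y":0,"z":0,"ax":0,"ay":0,"az":0},{"x":0,"y":0,"z":0,"ax":0,"ay":0,"az":0},{"x":0,"y":0,"z":0,"ax":0,"ay":0,"az":0},{"x":0,"y":0,"z":0,"ax":0,"ay":0,"az":0}]' -1
python3 -m handwheel '[{"x":0,"y":0,"z":0,"ax":0,"ay":0,"az":0},{"x":0,"y":0,"z":0,"ax":0,"ay":0,"az":0},{"x":0,"y":0,"z":0,"ax":0,"ay":0,"az":0},{"x":0,"y":0,"z":0,"ax":0,"ay":0,"az":0},{"x":0,"y":0,"z":0,"ax":0,"ay":0,"az":0},{"x":0,"y":0,"z":0,"ax":0,"ay":0,"az":0},{"x":0,"y":0,"z":0,"ax":0,"ay":0,"az":0},{"x":0,"y":0,"z":0,"ax":0,"ay":0,"az":0}]' 0.6
python3 look.py w14.png; python3 look.py w15.png
```

```text
clock: 29.95
position: [606.5, 143.9, 139.3]
ee_rot: [0.005, 0.898, -0.025, -0.44]
contact_force: [-1.0, -0.4, 5.4]
gripper_width: 63.8
grasp_force: 68.4
clock: 30.75
position: [606.5, 144.1, 139.1]
ee_rot: [0.005, 0.898, -0.025, -0.439]
contact_force: [-0.0, -0.4, 0.7]
gripper_width: 68.5
grasp_force: 0.0
[ 0.363  0.937  0.622 -0.289 -2.124 -1.984] [[-0.614, 0.031, 0.789], [-0.789, -0.041, -0.613]]
white [[270, 130, 100, 291, 21980]]
brass [[148, 156, 148, 65, 4447], [568, 170, 72, 64, 1326], [325, 193, 243, 42, 6784]]
(180, np.float64(176.0), 35) (200, np.float64(183.0), 33) (220, np.float64(190.5), 32) (240, np.float64(196.6), 30) (260, np.float64(204.0), 29) (280, np.float64(204.5), 28) (340, np.float64(207.5), 28) (360, np.float64(209.0), 29) (380, np.float64(210.0), 29) (400, np.float64(211.0), 29) (420, np.float64(213.0), 29) (440, np.float64(213.5), 28) (460, np.float64(215.0), 29) (480, np.float64(215.5), 28) (500, np.float64(217.0), 29) 
[ 0.363  0.937  0.622 -0.289 -2.124 -1.984] [[-0.614, 0.031, 0.789], [-0.789, -0.041, -0.613]]
white [[270, 130, 100, 291, 21956]]
brass [[149, 156, 147, 65, 4451], [569, 171, 71, 63, 1319], [325, 193, 243, 42, 6787]]
(180, np.float64(175.5), 34) (200, np.float64(183.0), 33) (220, np.float64(190.0), 31) (240, np.float64(197.6), 30) (260, np.float64(203.5), 28) (280, np.float64(205.0), 29) (340, np.float64(207.5), 28) (360, np.float64(209.0), 29) (380, np.float64(210.0), 29) (400, np.float64(211.5), 30) (420, np.float64(213.0), 29) (440, np.float64(213.0), 27) (460, np.float64(215.0), 29) (480, np.float64(216.0), 29) (500, np.float64(217.5), 28)
```

```bash
python3 -m handwheel '[{"x":0,"y":0,"z":0,"ax":0,"ay":0,"az":0},{"x":0,"y":0,"z":0,"ax":0,"ay":0,"az":0},{"x":0,"y":0,"z":0,"ax":0,"ay":0,"az":0},{"x":0,"y":0,"z":0,"ax":0,"ay":0,"az":0},{"x":0.016,"y":0.001,"z":0.012,"ax":0,"ay":0,"az":0},{"x":0.016,"y":0.001,"z":0.012,"ax":0,"ay":0,"az":0},{"x":0.016,"y":0.001,"z":0.012,"ax":0,"ay":0,"az":0},{"x":0,"y":0,"z":0,"ax":0,"ay":0,"az":0}]' 0.88
python3 -m handwheel '[{"x":0.024,"y":0.001,"z":0.018,"ax":0,"ay":0,"az":0},{"x":0.024,"y":0.001,"z":0.018,"ax":0,"ay":0,"az":0},{"x":0.024,"y":0.001,"z":0.018,"ax":0,"ay":0,"az":0},{"x":0.024,"y":0.001,"z":0.018,"ax":0,"ay":0,"az":0},{"x":0,"y":0,"z":0,"ax":0,"ay":0,"az":0},{"x":0,"y":0,"z":0,"ax":0,"ay":0,"az":0},{"x":0,"y":0,"z":0,"ax":0,"ay":0,"az":0},{"x":0,"y":0,"z":0,"ax":0,"ay":0,"az":0}]'
python3 look.py w16.png
```

```text
clock: 31.65
position: [616.7, 144.6, 146.5]
ee_rot: [0.005, 0.898, -0.025, -0.439]
contact_force: [-0.5, -0.4, -0.1]
gripper_width: 80.5
grasp_force: 0.0
clock: 32.45
position: [635.1, 145.4, 160.6]
ee_rot: [0.005, 0.898, -0.025, -0.44]
contact_force: [0.1, -0.2, -0.5]
gripper_width: 80.2
grasp_force: 0.0
[ 0.353  0.977  0.769 -0.301 -2.229 -2.009] [[-0.613, 0.032, 0.789], [-0.79, -0.041, -0.612]]
white [[270, 130, 100, 277, 21425], [270, 201, 26, 11, 180]]
brass [[194, 149, 108, 50, 2431], [511, 163, 76, 47, 972], [325, 178, 187, 34, 4073]]
(200, np.float64(161.5), 22) (220, np.float64(165.0), 23) (240, np.float64(173.5), 24) (260, np.float64(180.5), 22) (280, np.float64(186.5), 22) (300, np.float64(187.5), 22) (340, np.float64(189.5), 22) (360, np.float64(191.0), 23) (380, np.float64(192.0), 23) (400, np.float64(193.5), 22) (420, np.float64(194.5), 22) (440, np.float64(195.5), 22) (460, np.float64(197.0), 21) (480, np.float64(198.5), 22) (500, np.float64(199.5), 22)
```

```bash
python3 -m handwheel '[{"x":0.04,"y":0.002,"z":0.031,"ax":0,"ay":0,"az":0},{"x":0.04,"y":0.002,"z":0.031,"ax":0,"ay":0,"az":0},{"x":0.04,"y":0.002,"z":0.031,"ax":0,"ay":0,"az":0},{"x":0.04,"y":0.002,"z":0.031,"ax":0,"ay":0,"az":0},{"x":0.04,"y":0.002,"z":0.031,"ax":0,"ay":0,"az":0},{"x":0.04,"y":0.002,"z":0.031,"ax":0,"ay":0,"az":0},{"x":0,"y":0,"z":0,"ax":0,"ay":0,"az":0},{"x":0,"y":0,"z":0,"ax":0,"ay":0,"az":0}]'
python3 - <<'E'
from h import *
s=arm.read_state();print(s['joints'].round(3),R.from_quat(s['ee_rot']).as_matrix().round(3)[:,[0,2]].T.tolist())
a,i=snap("scene","c17.png");snap("side","s17.png");snap("wrist","w17.png")
for t in range(2):
  j=arm.get_image("scene")[:,:,::-1]; print(cv2.absdiff(j.copy(),i)[220:330,340:460].mean())
E
python3 look.py w18.png
```

```text
clock: 33.3
position: [683.2, 147.9, 197.5]
ee_rot: [0.005, 0.898, -0.025, -0.44]
contact_force: [0.5, -0.2, 0.3]
gripper_width: 80.4
grasp_force: 0.0
[ 0.334  1.077  1.092 -0.352 -2.447 -2.085] [[-0.613, 0.031, 0.789], [-0.79, -0.041, -0.612]]
0.8420707070707071
0.8481565656565656
[ 0.334  1.076  1.092 -0.352 -2.448 -2.085] [[-0.613, 0.032, 0.789], [-0.79, -0.041, -0.612]]
white [[270, 131, 100, 201, 14100]]
brass [[233, 146, 75, 36, 1160], [458, 157, 52, 61, 862], [324, 166, 135, 26, 2193]]
(240, np.float64(154.0), 17) (260, np.float64(161.0), 17) (280, np.float64(169.0), 17) (300, np.float64(172.5), 16) (340, np.float64(175.0), 17) (360, np.float64(176.0), 17) (380, np.float64(178.0), 17) (400, np.float64(179.0), 17) (420, np.float64(180.0), 17) (440, np.float64(181.5), 16) (460, np.float64(167.5), 16) (480, np.float64(196.9), 27) (500, np.float64(182.2), 11)
```

The mug hangs still on the peg: the handle crosses the rod in the wrist view and repeated frames are identical to within noise. The gripper is clear, so I'm handing in.

```bash
python3 -c "
from bench import arm
print(arm.job_done())"
```

```text
the job is handed in; nothing more can be done
None
```

The peg is swung out to its stop and the mug hangs still on it by its handle, about 90 mm out from the post, with the gripper backed clear. The job was handed in at about 34 s, and no verdict came back.

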